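Line-check two crankcase bushings with a hand-held mandrel

TASK

Take the long slim mandrel out of the wooden rack and thread it nose first down through the upper bronze bushing of the crankcase and on through the lower one, gently: never press on the crankcase with more than 20 N. Finish while still holding it upright and still through both bushings, with its collar about 10 mm above the upper bushing (not resting on it) so that a feeler gauge could go in, and do not let go. Leave the other two mandrels in the rack and everything else on the bench where it is.

Things in the scene. Friction and masses are not known exactly. Their poses are not given: they have to be found in the camera images.
- mandrel: The long slim steel mandrel. Origin: centre of its collar's underside, own z up along the axis. Below: round shaft 14 mm in diameter, 115 mm long, the last 10 mm tapering to an 8 mm flat nose. Above: collar 34 mm wide, 6 mm thick, then the grip. 0.2 to 0.32 kg. Hangs nose down by its collar in one of the rack's three holes (which one varies); lifts straight out.
- mandrel_grip (a point): Middle of the mandrel's round dark-steel grip, on the axis, 28.5 mm above the collar's underside; the grip is 22 mm in diameter and 45 mm tall, from the collar's top (6 mm) to 51 mm above the underside. Take it here from above.
- mandrel_nose (a point): Centre of the mandrel's flat nose, on the axis, 115 mm below the collar's underside.
- short_mandrel: A steel mandrel of the same shape and same grip but with a shaft only 65 mm long (14 mm in diameter). Origin: underside of its collar. Hangs in another hole of the rack; stays there.
- thick_mandrel: A steel mandrel of the same shape and same grip, shaft 115 mm long but 19 mm in diameter, too thick for the bushings. Origin: underside of its collar. Hangs in another hole of the rack; stays there.
- rack: Wooden rack, fixed, left or right of the bench's middle, turned up to 0.35 rad. Origin: centre of its underside. Foot 90 by 250 mm, two end posts, top plate 60 mm (own x) by 250 mm (own y), 10 mm thick, its top 122 mm above the bench (the hanging mandrels' grips reach 173 mm). Three 22 mm through holes in the plate at own x = 0, y = -70, 0 and +70 mm; open space below.
- crankcase: Aluminium half of a small crankcase, fixed, on the other side from the rack. Origin: on the bench, on the upright axis of both bushings; open to own +x. Web 42 to 72 mm behind the axis (own -x), 100 mm wide, 117 mm high; foot 125 by 120 mm; two level lugs 84 by 70 mm. In each a bronze bushing: outside 29, bore 16, length 22 mm, no chamfer, free air below. Nothing is higher than the upper bushing.
- upper_bore (a point): Centre of the top face of the upper bushing, 125 mm above the bench, on the common axis; the bushing reaches down to 103 mm.
- lower_bore (a point): Centre of the top face of the lower bushing, 55 mm above the bench, on the common axis, 70 mm straight below the upper one; the bushing reaches down to 33 mm above the bench.
- spark_plug: Bystander: spark plug, 70 mm long, 18 mm high, lying near the middle of the bench between rack and crankcase. Origin: centre of the underside of its hexagon.
- feeler_gauge: Bystander: fanned-out feeler gauge, 160 mm long, 8 mm high, lying flat between rack and crankcase. Origin: centre of the underside of its holder.
- spanner: Bystander: steel spanner, 180 mm long, 8 mm high, lying flat. Origin: its middle, underside.
- screwdriver: Bystander: screwdriver with a black handle, 200 mm long, 26 mm high, lying. Origin: its middle, on the bench.
- grease_tin: Bystander: grey round tin, 72 mm in diameter, 75 mm high. Origin: centre of its underside.
- engine_cover: Bystander: orange plastic engine cover, 120 by 150 mm, 50 mm high. Origin: centre of its underside.
- parts_tray: Bystander: open steel tray with nuts, 110 by 150 mm, 25 mm high. Origin: centre of its underside.
Not all that is in view belongs to the job. Of the things that look like the crankcase, the larger one is meant.

How it is judged:
On the way, in this order (a step that is already met when the one before it is completed fails the run):
1. the long slim mandrel is lifted clear out of the rack, its nose above the rack and the crankcase (height (world z) of mandrel_nose above 0.127 m), for 0.1 s.
2. its nose has entered the upper bushing (horizontal distance between mandrel_nose and upper_bore below 0.004 m and z of mandrel_nose in the frame of upper_bore below -0.005 m), for 0.05 s.
3. its nose has entered the lower bushing as well (horizontal distance between mandrel_nose and lower_bore below 0.004 m and z of mandrel_nose in the frame of lower_bore below -0.005 m), for 0.05 s.
At the end, for the whole second after the job is handed in: The gripper holds the mandrel at rest, upright within 0.06 rad, its collar and nose within 4 mm of the bushings' axis, the collar's underside 4 to 18 mm above the upper bushing, the nose out below the lower one (25 mm or more below its top face) (horizontal distance between mandrel_nose and lower_bore below 0.004 m and z of mandrel_nose in the frame of lower_bore below -0.025 m and horizontal distance between mandrel and upper_bore below 0.004 m and z of mandrel in the frame of upper_bore between 0.004 and 0.018 m and angle between mandrel's own z axis and vertical below 0.06 rad and contact force between the fingers and mandrel above 0.5 N and linear speed of mandrel below 0.02 m/s); the arm keeps its last pose, push and grip.
It fails at once if something presses on the crankcase or its bushings with more than 20 N (contact force between crankcase and anything else above 20 N).
It fails at once if another mandrel is taken or moved more than 30 mm (distance of any of short_mandrel, thick_mandrel from where it was at the start of the episode above 0.03 m).
It fails at once if a bystander is moved more than 30 mm (distance of any of spark_plug, feeler_gauge, spanner, screwdriver, grease_tin, engine_cover, parts_tray from where it was at the start of the episode above 0.03 m).
It also fails if it takes over 58 s, if anything falls off the work surface, if the arm or the gripper's body presses on something with over 40 N, if the wrist force passes 120 N, or if a joint passes its speed limit or range.

ROBOT

A 6-joint arm with a two-finger parallel gripper is mounted at the origin on the work surface. World frame = base frame: x ahead of the robot, y to its left, z up, the work surface at z = 0. Lengths are in m, angles in rad, forces in N, time in s.
With the tool pointing down it reaches from about 0.3 to 0.95 m from the base axis. Payload 3.1 kg.
Tool frame: the origin (TCP) lies on the centre line of the jaws, within the pads' length; the fingertips stand 25 mm ahead of it and the grasp point (between the pads) lies 6 mm ahead of it (arm.nose_length is the distance from the TCP to the fingertips, in m); z points along the fingers, y is the line along which they close (so a half turn about z gives the same grasp; the last joint's range is limited). The gripper opens to 85 mm and grips with 20 to 120 N. Pads are 22 mm wide; open, the fingers measure 114 mm over their backs; the gripper's body (76 mm by 85 mm) begins 54 mm behind the grasp point. The pads swing forward as they close: fully open they stand 13 mm farther back than shut.
Start: joints at [1.047, 0.308, 1.634, -0, 1.2, -0.07], TCP at [0.274, 0.562, 0.256] pointing down, gripper open.
Joint ranges: [-3.06, 3.06], [-0.79, 1.96], [0.05, 2.63], [-1.19, 4.34], [0.05, 2.64], [-2.94, 2.94]. Speed limits (rad/s): [2.79, 2.79, 3.14, 3.14, 3.14, 3.14].

INTERFACE

Orientations are given as a 3x3 rotation matrix whose columns are the frame's x, y, z axes.
In Python, from plant import arm, imaging, job gives the robot as it stands. The module is installed in compiled form; this text tells all that it offers.
- The arm moves only by the shell command python3 -m inch 'ROWS' [FORCE]. ROWS is JSON, a list of rows, each a list of 5 numbers: the shift along the tool's x, y, z in m, then the turn about the tool's z in rad, then the finger opening in m, from 0 to 0.0854. A call has exactly 8 rows; each row is the pose to reach, as a shift and turn from the pose commanded when the call began, along the tool's axes at that moment; what a row does not reach only later rows make up. A row lasts 1/10 s, in which the tool goes at most 50 mm and 8.59 degrees, less where a joint would pass 70% of its speed; a pose out of reach is approached as far as the arm can. A call with a gripper value outside its range is refused whole. The fingers move at their own pace and stop on an object; FORCE is the grip in N (left out, the last holds). Time passes only in rows, so rows that repeat a pose let the fingers close, or fill a call up. It gives the time, the measured TCP pose, the force, the opening and the grip force at its end, in the units of the state.
- arm.get_state(): the state, without advancing time (a new reading comes with each control period).
- imaging.snapshot(name): name is "side" or "top" or "wrist"; returns a dict with "frame" (480x640x3 uint8, red, green, blue), "range_z" (480x640 float32, m along the optical axis (not along the pixel's ray), 0 where there is no reading), "K" (3x3 intrinsics, pixels), "D" ([k1, k2, p1, p2, k3] as OpenCV has them; the pictures are not rectified), "R" (3x3) and "t" (3): a world point X has camera coordinates R X + t; the wrist camera has in their place "mount" (4x4, takes a point from camera to tool coordinates, whose origin is the TCP and whose axes are the flange's). Camera axes: x right, y down, z forward; pixel columns grow to the right and rows downward; lengths in m; the calibration is good to about 2 mm. A picture is of the moment at which its call begins: read the wrist's pose just before it.
- job.close_job(): hands the job in; it is judged then, once.
The state is a dict: "time": time; "q": joint angles; "joint_vel": joint speeds; "joint_efforts": joint torques, N m; "ee_pos": TCP position; "tcp_rot": TCP orientation; "contact_force": force on the tool from outside, world axes, zero at the start; "ft_torque": the same for the moment, N m; "gripper_width": finger opening in m; "grasp_force": force on a finger pad.
Only numpy, scipy, OpenCV 4.12 (cv2) and the standard library are available. Lean on these libraries where they do the work, as an engineer would, in place of code of your own. Each camera call takes 0.05 s, during which the arm holds its last target. There are 200 camera calls.

## Working session

There is one attempt and no reset: what is moved stays moved. The work goes in short steps, Python scripts to look and compute and a shell command to move; the robot and the scene stay as the last step left them, time stands still between calls to the robot, and variables do not carry over. Pictures are saved under pics/ and viewed, at most 10 in all, crops included, and the job is handed in when it is done.

```bash
mkdir -p pics
cat > h.py <<'E'
import numpy as np, cv2
from plant import arm, imaging, job
def snap(n):
    s=arm.get_state(); d=imaging.snapshot(n)
    if n=='wrist':
        T=np.eye(4); T[:3,:3]=s['tcp_rot']; T[:3,3]=s['ee_pos']; M=T@np.array(d['mount'])
        d['R']=M[:3,:3].T; d['t']=-d['R']@M[:3,3]
    np.savez('last_'+n+'.npz',**{k:np.array(v) for k,v in d.items()})
    return d
def load(n): return dict(np.load('last_'+n+'.npz'))
def ray(d,u,v):
    p=cv2.undistortPoints(np.array([[[u,v]]],float),d['K'],d['D'])[0,0]
    return np.array([p[0],p[1],1.])
def at_z(d,u,v,z):
    r=d['R'].T@ray(d,u,v); c=-d['R'].T@d['t']; return c+r*(z-c[2])/r[2]
def cloud(d):
    h,w=d['range_z'].shape; g=np.mgrid[0:h,0:w][::-1].reshape(2,-1).T.astype(float)
    p=cv2.undistortPoints(g[:,None],d['K'],d['D'])[:,0]
    z=d['range_z'].reshape(-1,1); P=np.hstack([p*z,z]); W=(P-d['t'])@d['R']
    W[z[:,0]==0]=np.nan
    return W.reshape(h,w,3)
def proj(d,X): return cv2.projectPoints(np.array(X,float).reshape(-1,3),cv2.Rodrigues(d['R'])[0],d['t'],d['K'],d['D'])[0][:,0]
E
python3 - <<'E'
from h import *
print(arm.get_state())
for n in ['top','side']:
    d=snap(n); cv2.imwrite(f'pics/{n}1.png',d['frame'][...,::-1]); print(n,-d['R'].T@d['t'],d['R'][2],d['K'][0,0])
E
```

```text
{'time': 0.0, 'q': array([ 1.04736256e+00,  3.08989566e-01,  1.63518696e+00, -3.08309323e-08,
        1.19970032e+00, -6.96992652e-02]), 'joint_vel': array([-4.62179601e-05, -1.55689458e-03, -1.30966213e-03, -8.28666316e-06,
        4.49454043e-04,  7.48607145e-04]), 'joint_efforts': array([-2.59902081e-04, -4.15257204e+01, -2.76664943e+01, -2.26780139e-05,
        1.02367371e-02, -6.73627767e-07]), 'ee_pos': array([0.27359506, 0.56108604, 0.25505643]), 'tcp_rot': array([[-8.98816362e-01,  4.38323904e-01, -1.14174040e-03],
       [ 4.38325362e-01,  8.98814198e-01, -1.97836366e-03],
       [ 1.59048397e-04, -2.27863940e-03, -9.99997391e-01]]), 'contact_force': array([ 1.16074555, -0.15165806,  0.1005391 ]), 'ft_torque': array([ 0.01588273, -0.04191475, -0.00123839]), 'grasp_force': 0.0, 'gripper_width': 0.0855683540281395}
top [0.37179894 0.01833178 1.04730819] [ 0.16528908  0.02913903 -0.98581461] 432.99399627136575
side [ 0.49267867 -0.76251995  1.11169574] [ 0.02586734  0.6351664  -0.77194205] 621.2992520128173
```

View pics/top1.png

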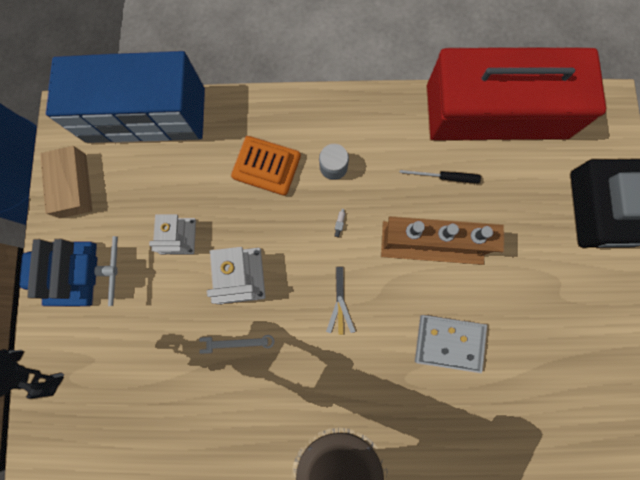

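View pics/side1.png

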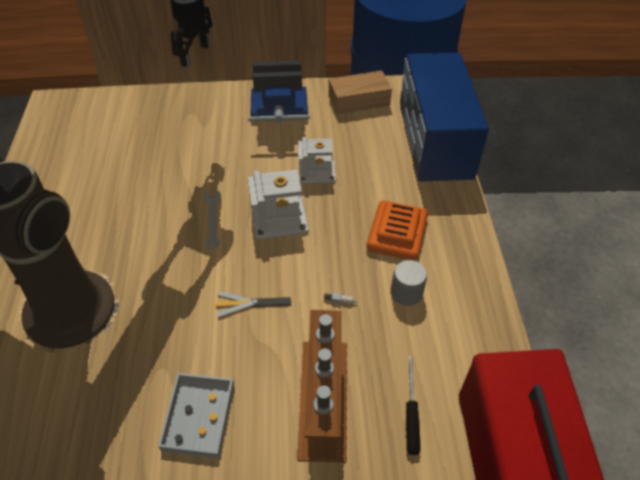

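The top view shows the rack on the right, with grips at about (415,229), (450,231) and (483,235). The larger crankcase is on the left, with its upper bushing at about (228,268). In the side view the bushing is at (281,182) and the grips are at (325,325), (324,358) and (323,395). Next I'll localise these and check the wrist camera mount.

Run:
```python
from h import *
np.set_printoptions(precision=4,suppress=True)
t=load('top'); s=load('side')
for d,n in ((t,'top'),(s,'side')):
    C=cloud(d); 
    m=(C[...,2]>0.155)&(C[...,2]<0.185)&(C[...,1]<-0.05)&(C[...,1]>-0.45)&(C[...,0]>.3)&(C[...,0]<.65)
    k,l,st,ce=cv2.connectedComponentsWithStats(m.astype(np.uint8))
    for i in range(1,k):
        if st[i,4]>8: print(n,'grip',ce[i],st[i,4],C[l==i].mean(0), C[l==i][:,2].max())
    b=(C[...,2]>0.11)&(C[...,2]<0.14)&(C[...,1]>0.1)&(C[...,1]<.35)&(C[...,0]>.2)&(C[...,0]<.6)
    P=C[b].astype(np.float32); print(n,'crank',len(P),np.median(P,0),cv2.minAreaRect(P[:,:2]),cv2.boxPoints(cv2.minAreaRect(P[:,:2])))
    r=(C[...,2]>0.112)&(C[...,2]<0.13)&(C[...,1]<-0.05)&(C[...,1]>-0.45)&(C[...,0]>.3)&(C[...,0]<.65)
    P=C[r].astype(np.float32); print(n,'rack',cv2.minAreaRect(P[:,:2]))
print('bush',at_z(t,228,268,.125),at_z(s,281,182,.125))
w=snap('wrist'); print(w['mount'],w['K'])
a=cv2.resize(t['frame'][180:330,180:300],None,fx=4,fy=4,interpolation=2)
b=cv2.resize(t['frame'][205:275,370:520],None,fx=4.5,fy=4.5,interpolation=2)
im=np.zeros((600,800,3),np.uint8); 
c=cv2.resize(s['frame'][300:470,280:370],None,fx=3.5,fy=3.5,interpolation=2)
im[:600,:480]=a; im[:315,480:800]=b[:,:320]*0+cv2.resize(b,(320,149))[:1]*0 if False else 0
im[:595,485:800]=c
cv2.imwrite('pics/crop1.png',im[...,::-1])
```

```text
top grip [417.5446 226.6786] 112 [ 0.5447 -0.165   0.1725] 0.17754100685577753
top grip [451.3909 229.3182] 110 [ 0.5384 -0.2342  0.1719] 0.17755445542202886
top grip [485.2901 231.6565] 131 [ 0.5327 -0.3038  0.1712] 0.1780538075205078Traceback (most recent call last):
  File "<stdin>", line 11, in <module>
cv2.error: OpenCV(4.12.0) /io/opencv/modules/imgproc/src/convhull.cpp:143: error: (-215:Assertion failed) total >= 0 && (depth == CV_32F || depth == CV_32S) in function 'convexHull'
```

Run:
```python
from h import *
np.set_printoptions(precision=4,suppress=True)
t=load('top'); s=load('side')
mar=lambda P: cv2.minAreaRect(np.ascontiguousarray(P[:,:2],np.float32))
for d,n in ((t,'top'),(s,'side')):
    C=cloud(d); 
    m=(C[...,2]>0.155)&(C[...,2]<0.185)&(C[...,1]<-0.05)&(C[...,1]>-0.45)&(C[...,0]>.3)&(C[...,0]<.65)
    k,l,st,ce=cv2.connectedComponentsWithStats(m.astype(np.uint8))
    for i in range(1,k):
        if st[i,4]>8: print(n,'grip',ce[i],st[i,4],C[l==i].mean(0), C[l==i][:,2].max())
    b=(C[...,2]>0.11)&(C[...,2]<0.14)&(C[...,1]>0.1)&(C[...,1]<.35)&(C[...,0]>.2)&(C[...,0]<.6)
    P=C[b]; print(n,'crank',len(P),np.median(P,0),mar(P)) if len(P) else 0
    r=(C[...,2]>0.112)&(C[...,2]<0.13)&(C[...,1]<-0.05)&(C[...,1]>-0.45)&(C[...,0]>.3)&(C[...,0]<.65)
    P=C[r]; print(n,'rack',mar(P)) if len(P) else 0
print('bush',at_z(t,228,268,.125),at_z(s,281,182,.125))
w=snap('wrist'); print(w['mount'],w['K'])
im=np.zeros((600,800,3),np.uint8)
im[:600,:480]=cv2.resize(t['frame'][180:330,180:300],(480,600),interpolation=2)
im[:595,485:800]=cv2.resize(s['frame'][300:470,280:370],(315,595),interpolation=2)
cv2.imwrite('pics/crop1.png',im[...,::-1])
```

```text
top grip [417.5446 226.6786] 112 [ 0.5447 -0.165   0.1725] 0.17754100685577753
top grip [451.3909 229.3182] 110 [ 0.5384 -0.2342  0.1719] 0.17755445542202886
top grip [485.2901 231.6565] 131 [ 0.5327 -0.3038  0.1712] 0.1780538075205078
top crank 1547 [0.4589 0.2364 0.1191] ((0.46400877833366394, 0.23820121586322784), (0.10060984641313553, 0.09880226105451584), 6.367606163024902)
top rack ((0.5396491289138794, -0.23559452593326569), (0.25067469477653503, 0.06152399256825447), 85.0353775024414)
side grip [324.7558 322.3547] 172 [ 0.5454 -0.1716  0.1704] 0.17865610741810492
side grip [323.8703 355.9622] 185 [ 0.5395 -0.2397  0.1715] 0.1791974577416202
side grip [322.9588 393.9278] 194 [ 0.5335 -0.3101  0.1712] 0.17766806623709558
side crank 1115 [0.4619 0.2293 0.1181] ((0.4642617106437683, 0.23347920179367065), (0.09939663112163544, 0.1037672832608223), 4.734615325927734)
side rack ((0.5392112731933594, -0.23844361305236816), (0.25233936309814453, 0.059760116040706635), 85.49571228027344)
bush [0.4693 0.2353 0.125 ] [0.4737 0.2302 0.125 ]
[[ 0.     -0.9496 -0.3134  0.0793]
 [ 1.      0.0003 -0.0007 -0.0001]
 [ 0.0008 -0.3134  0.9496 -0.1188]
 [ 0.      0.      0.      1.    ]] [[377.6648   0.     322.3496]
 [  0.     377.6648 243.9684]
 [  0.       0.       1.    ]]
```

View pics/crop1.png

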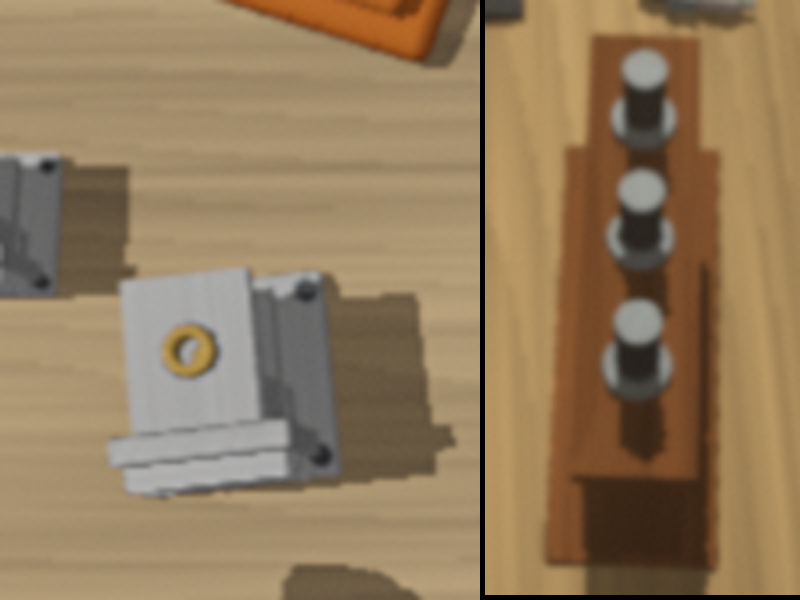

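The crop shows the upper bushing ring at about (189,350) in the crop, which is top pixel (227.2,267.5). Its web faces -x, and the three grips look identical from above. I have to look under the rack plate to tell them apart, so I'm checking what the wrist camera can see.

Run:
```python
from h import *
w=load('wrist'); cv2.imwrite('pics/w0.png',w['frame'][...,::-1])
```

```text
(no output)
```

View pics/w0.png

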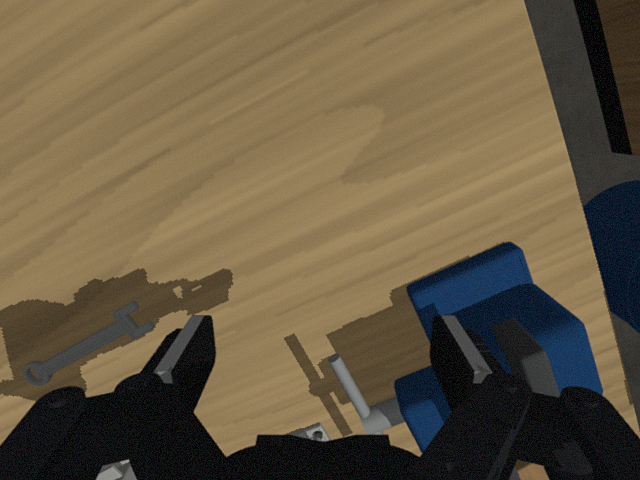

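The gripper hides everything below about row 370, but the left and right columns are clear and look about 40° off vertical. I'll put the rack at the right edge of the wrist view, so the camera sees under the plate.

```bash
cat > go.py <<'E'
import sys; from h import *
x,y,z,yaw=map(float,sys.argv[1:5]); s=arm.get_state(); R=s['tcp_rot']
d=R.T@(np.array([x,y,z])-s['ee_pos']); c=np.arctan2(R[1,1],R[0,1])
print('t',s['time'],'shift',d.round(4),'turn',round(float(-(np.mod(yaw-c+np.pi,2*np.pi)-np.pi)),3),'pos',s['ee_pos'].round(4),'F',s['contact_force'].round(2),'w',s['gripper_width'],s['grasp_force'])
E
python3 -m inch '[[-0.024,-0.038,0,0.12,0.085],[-0.048,-0.076,0,0.24,0.085],[-0.072,-0.114,0,0.36,0.085],[-0.095,-0.153,0,0.48,0.085],[-0.119,-0.191,0,0.6,0.085],[-0.143,-0.229,0,0.72,0.085],[-0.167,-0.267,0,0.84,0.085],[-0.19,-0.306,0,0.96,0.085]]'; python3 go.py 0.36 -0.27 0.18 -0.086
```

```text
time: 0.95
ee_pos: [0.3104, 0.2017, 0.2561]
tcp_rot: [[-0.152, 0.988, 0.001], [0.988, 0.152, -0.0], [-0.0, 0.0, -1.0]]
contact_force: [1.4, 0.7, 0.6]
gripper_width: 0.0848
grasp_force: 0.0
t 0.95 shift [-0.4738 -0.0228  0.0762] turn 0.239 pos [0.3104 0.2017 0.2561] F [1.39 0.66 0.6 ] w 0.08484317839045705 0.0
```

```bash
python3 -m inch '[[-0.045,-0.002,0,0.05,0.085],[-0.09,-0.004,0,0.1,0.085],[-0.135,-0.006,0,0.15,0.085],[-0.18,-0.008,0,0.2,0.085],[-0.225,-0.011,0,0.239,0.085],[-0.27,-0.013,0,0.239,0.085],[-0.315,-0.015,0.01,0.239,0.085],[-0.36,-0.018,0.02,0.239,0.085]]'>/dev/null; python3 go.py 0.36 -0.27 0.18 -0.086
```

```text
t 1.75 shift [-0.1116  0.02    0.0567] turn 0.003 pos [ 0.3492 -0.1571  0.2365] F [ 1.78  0.37 -0.47] w 0.08495009548924648 0.0
```

```bash
python3 -m inch '[[-0.04,0.007,0.02,0,0.085],[-0.08,0.014,0.04,0,0.085],[-0.112,0.02,0.057,0,0.085],[-0.112,0.02,0.057,0,0.085],[-0.112,0.02,0.057,0,0.085],[-0.112,0.02,0.057,0,0.085],[-0.112,0.02,0.057,0,0.085],[-0.112,0.02,0.057,0,0.085]]'>/dev/null; python3 go.py 0.36 -0.27 0.18 -0.086
python3 - <<'E'
from h import *
w=snap('wrist'); cv2.imwrite('pics/w1.png',w['frame'][...,::-1])
print(-w['R'].T@w['t']); 
for k,g in enumerate([(.545,-.168),(.5395,-.237),(.533,-.307)]): print(k,proj(w,[[*g,.06],[*g,.01],[*g,.173]]).round())
E
```

```text
t 2.55 shift [-0.0025 -0.0001  0.0001] turn 0.005 pos [ 0.3603 -0.2675  0.18  ] F [-0.14 -0.38  0.48] w 0.08462958901022022 0.0
[ 0.36750185 -0.18790625  0.29874811]
0 [[619.  62.]
 [568.  71.]
 [870.  19.]]
1 [[595. 179.]
 [551. 169.]
 [799. 227.]]
2 [[572. 280.]
 [534. 255.]
 [733. 386.]]
```

View pics/w1.png

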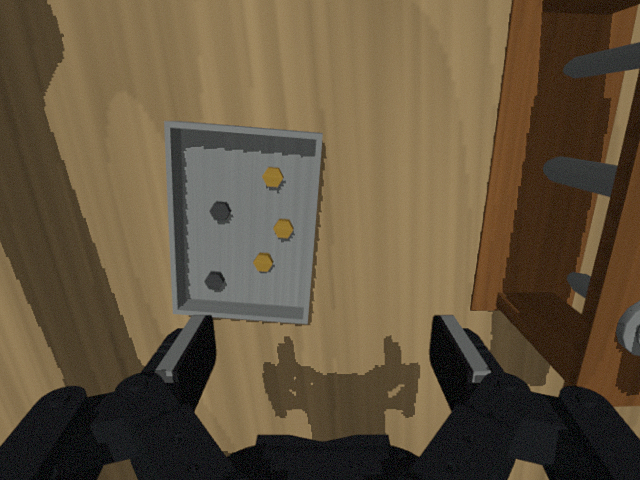

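The view shows three shafts under the plate at rows ~65, ~170 and ~280. The third is clearly the short one. The first two are both long, so I'll compare their widths.

Run:
```python
from h import *
w=load('wrist'); C=cloud(w); f=w['frame'].astype(int)
for lo,hi,c in ((25,105,600),(25,105,590),(25,105,610),(130,230,575),(130,230,590),(130,230,600)):
    col=f[lo:hi,c]; m=(col[:,0]-col[:,2])<12; r=np.where(m)[0]+lo
    z=np.median(w['range_z'][r,c]); print(c,r.min(),r.max(),m.sum(),z,'width mm ~',1000*m.sum()*z/377.7, C[int(np.median(r)),c])
a=cv2.resize(w['frame'][20:300,520:640],(257,600)); cv2.imwrite('pics/w1c.png',a[...,::-1])
```

```text
600 51 73 23 0.22541241 width mm ~ 13.726464151420826 [ 0.53906922 -0.16688196  0.05176954]
590 54 75 22 0.23427856 width mm ~ 13.64609031788344 [ 0.53903786 -0.16690679  0.04263682]
610 50 72 23 0.21645631 width mm ~ 13.181083150916168 [ 0.53923131 -0.16739562  0.06020233]
575 159 187 29 0.24704361 width mm ~ 18.968135236841615 [ 0.5311219  -0.23382009  0.05194883]
590 161 190 30 0.23207206 width mm ~ 18.433046492439495 [ 0.53154214 -0.23314099  0.06606221]
600 163 193 31 0.2229907 width mm ~ 18.302123122724048 [ 0.53093182 -0.23345517  0.07605021]
```

View pics/w1c.png

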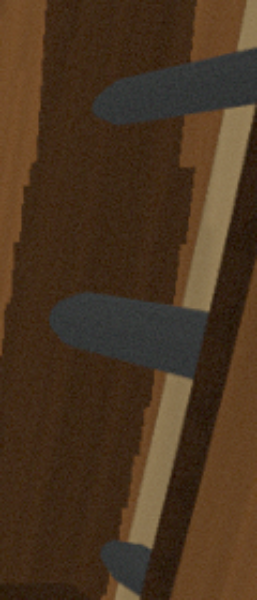

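The crop confirms it. The top shaft in the crop, at about (120,100), is long and 13.5 mm wide. The middle one is 18.5 mm wide, and the bottom one is short. So the target is the mandrel at about (0.546, -0.168).

```bash
python3 go.py 0.546 -0.168 0.25 -0.086; python3 -m inch '[[0,0,-0.04,0,0.085],[0,0,-0.07,0,0.085],[0.02,0.04,-0.07,0,0.085],[0.04,0.08,-0.07,0,0.085],[0.06,0.12,-0.07,0,0.085],[0.084,0.16,-0.07,0.005,0.085],[0.084,0.177,-0.07,0.005,0.085],[0.084,0.177,-0.07,0.005,0.085]]'>/dev/null; python3 go.py 0.546 -0.168 0.25 -0.086
python3 - <<'E'
from h import *
w=snap('wrist'); C=cloud(w)
m=(C[...,2]>0.165)&(C[...,2]<0.18)
k,l,st,ce=cv2.connectedComponentsWithStats(m.astype(np.uint8))
for i in range(1,k):
    if st[i,4]>30: 
        P=C[l==i]; print(ce[i],st[i,4],np.median(P,0).round(4),((P.min(0)+P.max(0))/2).round(4),np.ptp(P,axis=0).round(4))
cv2.imwrite('pics/w2.png',w['frame'][...,::-1])
E
```

```text
t 2.6 shift [ 0.1142  0.1772 -0.0699] turn 0.005 pos [ 0.3603 -0.2676  0.18  ] F [-0.15  0.32 -0.3 ] w 0.08531837115296562 0.0
t 3.4 shift [ 0.0297 -0.002  -0.0003] turn 0.002 pos [ 0.5456 -0.1978  0.2497] F [ 0.11  0.42 -0.45] w 0.08499431822198723 0.0
[316.85479452 214.10890411] 1460 [ 0.5465 -0.1653  0.1756] [ 0.5465 -0.166   0.1714] [0.0222 0.0223 0.0127]
[317.06807512 328.27856025] 1278 [ 0.5406 -0.2333  0.1755] [ 0.5404 -0.2358  0.1712] [0.0224 0.0231 0.0122]
[317.12988193 421.52043597] 1101 [ 0.5346 -0.3019  0.1755] [ 0.5342 -0.3049  0.1714] [0.0222 0.0235 0.0127]
```

```bash
python3 go.py 0.5465 -0.166 0.1565 -0.086; python3 -m inch '[[0.0317,-0.0018,0,0.002,0.085],[0.0317,-0.0018,0.02,0.002,0.085],[0.0317,-0.0018,0.05,0.002,0.085],[0.0317,-0.0018,0.07,0.002,0.085],[0.0317,-0.0018,0.085,0.002,0.085],[0.0317,-0.0018,0.0932,0.002,0.085],[0.0317,-0.0018,0.0932,0.002,0.085],[0.0317,-0.0018,0.0932,0.002,0.085]]'; python3 go.py 0.5465 -0.166 0.1565 -0.086
```

```text
t 3.45 shift [0.0323 0.     0.0928] turn 0.001 pos [ 0.5437 -0.1981  0.2493] F [-0.54  0.42 -0.85] w 0.08526254326522052 0.0
time: 4.25
ee_pos: [0.5445, -0.1677, 0.1569]
tcp_rot: [[0.089, 0.996, 0.001], [0.996, -0.089, -0.001], [-0.0, 0.001, -1.0]]
contact_force: [1.0, -0.1, 0.6]
gripper_width: 0.085
grasp_force: 0.0
t 4.25 shift [0.0019 0.0018 0.0004] turn -0.003 pos [ 0.5445 -0.1677  0.1569] F [ 0.96 -0.08  0.59] w 0.08503613097547875 0.0
```

```bash
python3 -m inch '[[0.001,0.001,0,0,0.06],[0.001,0.001,0,0,0.04],[0.001,0.001,0,0,0.03],[0.001,0.001,0,0,0.02],[0.001,0.001,0,0,0.01],[0.001,0.001,0,0,0.01],[0.001,0.001,0,0,0.01],[0.001,0.001,0,0,0.01]]' 60; python3 go.py 0.5465 -0.166 0.30 -0.086
```

```text
time: 5.05
ee_pos: [0.5455, -0.1665, 0.1565]
tcp_rot: [[0.089, 0.996, 0.001], [0.996, -0.089, -0.0], [-0.0, 0.001, -1.0]]
contact_force: [-0.7, 0.3, 3.1]
gripper_width: 0.0204
grasp_force: 58.6
t 5.05 shift [ 0.0005  0.001  -0.1435] turn -0.003 pos [ 0.5455 -0.1665  0.1565] F [-0.69  0.25  3.05] w 0.02042959505986825 58.605594635009766
```

```bash
python3 -m inch '[[0.001,0.001,-0.01,0,0.01],[0.001,0.001,-0.03,0,0.01],[0.001,0.001,-0.055,0,0.01],[0.001,0.001,-0.08,0,0.01],[0.001,0.001,-0.105,0,0.01],[0.001,0.001,-0.13,0,0.01],[0.001,0.001,-0.15,0,0.01],[0.001,0.001,-0.15,0,0.01]]'; python3 go.py 0.472 0.20 0.30 -0.086
```

```text
time: 5.85
ee_pos: [0.548, -0.166, 0.3095]
tcp_rot: [[0.089, 0.996, 0.006], [0.996, -0.089, -0.002], [-0.002, 0.006, -1.0]]
contact_force: [1.1, -1.1, -1.1]
gripper_width: 0.0209
grasp_force: 58.8
t 5.85 shift [ 0.3578 -0.1082  0.0082] turn -0.003 pos [ 0.548  -0.166   0.3095] F [ 1.13 -1.15 -1.09] w 0.020901868560082082 58.82330775260925
```

```bash
python3 -m inch '[[0.02,-0.005,0,0,0.01],[0.06,-0.016,0,0,0.01],[0.1,-0.028,0,0,0.01],[0.14,-0.04,0,0,0.01],[0.18,-0.052,0,0,0.01],[0.22,-0.064,0,0,0.01],[0.26,-0.076,0,0,0.01],[0.3,-0.088,0,0,0.01]]' >/dev/null; python3 go.py 0.472 0.233 0.30 -0.086
```

```text
t 6.65 shift [ 0.0891 -0.0196  0.0041] turn -0.003 pos [0.4836 0.1425 0.3041] F [ 0.66  0.21 -1.94] w 0.02025748176786557 58.85239541530609
```

```bash
python3 -m inch '[[0.03,-0.008,0,0,0.01],[0.06,-0.016,0,0,0.01],[0.08,-0.019,0,0,0.01],[0.089,-0.0196,0,0,0.01],[0.089,-0.0196,0,0,0.01],[0.089,-0.0196,0,0,0.01],[0.089,-0.0196,0,0,0.01],[0.089,-0.0196,0,0,0.01]]'; python3 go.py 0.472 0.233 0.30 -0.086
python3 - <<'E'
from h import *
w=snap('wrist'); s=snap('side'); t=snap('top')
im=np.zeros((600,800,3),np.uint8)
im[:600,:400]=cv2.resize(w['frame'][100:340,240:400],(400,600),interpolation=2)
im[:400,400:800]=cv2.resize(s['frame'][100:220,230:350],(400,400),interpolation=2)
cv2.imwrite('pics/w3.png',im[...,::-1])
E
```

```text
time: 7.45
ee_pos: [0.4739, 0.2305, 0.306]
tcp_rot: [[0.09, 0.996, -0.0], [0.996, -0.09, -0.0], [-0.0, -0.0, -1.0]]
contact_force: [-0.1, -0.3, -1.3]
gripper_width: 0.0206
grasp_force: 58.9
t 7.45 shift [ 0.0023 -0.0022  0.006 ] turn -0.005 pos [0.4739 0.2305 0.306 ] F [-0.11 -0.31 -1.29] w 0.020646427044433657 58.87592911720276
```

View pics/w3.png

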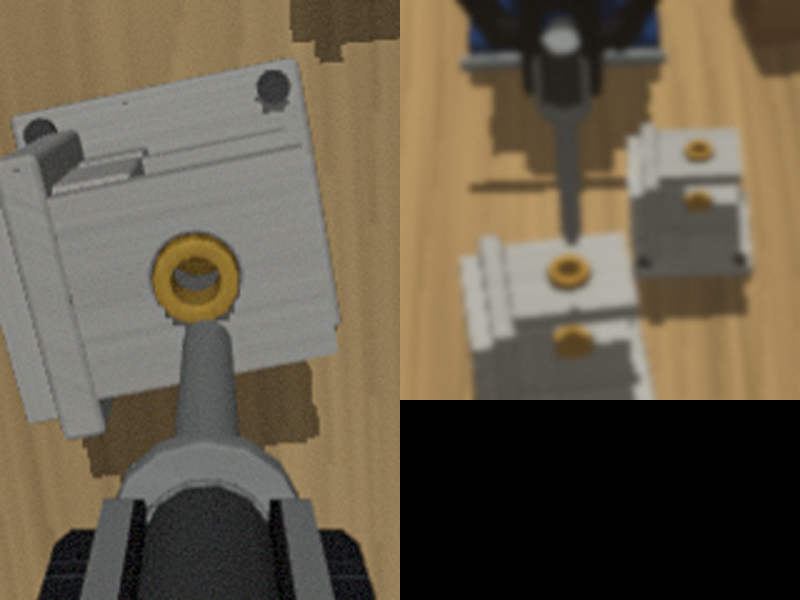

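```bash
cat > rel.py <<'E'
import sys; from h import *
# args: nose px u v, bush px u v ; all in tool axes (from mount), nose depth .1495
w=load('wrist'); a=[float(x) for x in sys.argv[1:5]]; zt=float(sys.argv[5]) # tcp height
M=np.array(w['mount'])
def at(u,v,z): r=M[:3,:3]@ray(w,u,v); c=M[:3,3]; return c+r*(z-c[2])/r[2]
n=at(a[0],a[1],.1495); b=at(a[2],a[3],zt-.125); print('nose',n.round(4),'bush',b.round(4),'diff',(b-n).round(4))
E
python3 rel.py 323.2 233 318.4 211.2 .3055
python3 - <<'E'
from h import *
w=load('wrist'); M=np.array(w['mount']); Mi=np.linalg.inv(M)
P=[(0,0,.1495),(.004,0,.1495),(0,.004,.1495),(0,-.004,.1495),(0,0,.0345)]
print(cv2.projectPoints((np.c_[P,np.ones(5)]@Mi.T)[:,:3],np.zeros(3),np.zeros(3),w['K'],w['D'])[0][:,0].round(1))
g=cv2.cvtColor(w['frame'],cv2.COLOR_RGB2HSV); m=((g[...,0]>12)&(g[...,0]<28)&(g[...,1]>150)).astype(np.uint8); m[:180]=0;m[240:]=0;m[:,:290]=0;m[:,350:]=0
c=max(cv2.findContours(m,0,2)[0],key=cv2.contourArea); print(cv2.fitEllipse(c),cv2.minEnclosingCircle(c))
C=cloud(w); print('bushz',np.nanmedian(C[...,2][m>0]))
s=load('side');print('side bush',at_z(s,230+168*.3*1.0,100+81,.125)); s['R']
print('side bush',at_z(s,230+569*0-0+168*.3,100+271*.3,.125),at_z(s,230+171*.3,100+241*.3,.155))
E
```

```text
nose [-0.0002  0.0016  0.1495] bush [ 0.009  -0.0022  0.1805] diff [ 0.0092 -0.0038  0.031 ]Traceback (most recent call last):
  File "<stdin>", line 4, in <module>
cv2.error: OpenCV(4.12.0) /io/opencv/modules/calib3d/src/calibration_base.cpp:1490: error: (-215:Assertion failed) npoints >= 0 && (depth == CV_32F || depth == CV_64F) in function 'projectPoints'
```

```bash
python3 -m inch '[[0.003,-0.001,0.003,0,0.01],[0.006,-0.0025,0.008,0,0.01],[0.0092,-0.0038,0.014,0,0.01],[0.0092,-0.0038,0.02,0,0.01],[0.0092,-0.0038,0.023,0,0.01],[0.0092,-0.0038,0.023,0,0.01],[0.0092,-0.0038,0.023,0,0.01],[0.0092,-0.0038,0.023,0,0.01]]'
cat > look.py <<'E'
import sys; from h import *
zs=[arm.get_state()['ee_pos']]
w=snap('wrist'); w2=snap('wrist')['frame'].astype(float); s=snap('side')
f=((w['frame'].astype(float)+w2)/2).astype(np.uint8)
im=np.zeros((600,800,3),np.uint8)
im[:600,:500]=cv2.resize(f[170:290,270:370],(500,600),interpolation=2)
im[:600,500:800]=cv2.resize(s['frame'][110:230,250:310],(300,600),interpolation=2)
cv2.imwrite('pics/'+sys.argv[1]+'.png',im[...,::-1])
M=np.array(w['mount']); Mi=np.linalg.inv(M)
P=np.array([(0,0,.1495),(0,0,.0345),(0,0,.0805)])
print('axis px',cv2.projectPoints(np.ascontiguousarray((np.c_[P,np.ones(3)]@Mi.T)[:,:3]),np.zeros(3),np.zeros(3),w['K'],w['D'])[0][:,0].round(1).tolist())
C=cloud(w); sub=C[180:260,290:350]
P=sub[(sub[...,2]>.12)&(sub[...,2]<.135)]; print('lug/bush z',np.percentile(P[:,2],[5,50,95]).round(4),zs)
E
python3 look.py w4
```

```text
time: 8.4
ee_pos: [0.471, 0.2411, 0.2834]
tcp_rot: [[0.089, 0.996, 0.001], [0.996, -0.089, 0.0], [0.0, 0.001, -1.0]]
contact_force: [0.4, -0.1, -2.5]
gripper_width: 0.0206
grasp_force: 58.9
axis px [[321.0, 232.7], [320.2, 305.3], [320.6, 267.4]]
lug/bush z [0.1201 0.1207 0.1265] [array([0.47102395, 0.24107917, 0.28338795])]
```

View pics/w4.png

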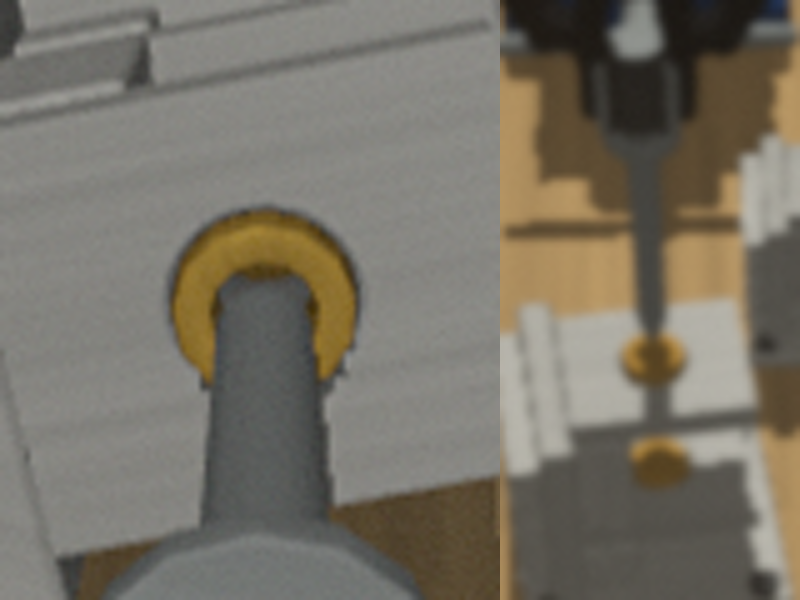

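The crop shows the bushing ring centred at about (265,298), which is wrist pixel (323.0,229.6). The nose is at about (265,300), or (323.0,230), and nearly over the bore. The side view agrees, with the nose above the ring.

```bash
python3 rel.py 323.0 230 323.0 229.6 .2834
python3 - <<'E'
from h import *
w=load('wrist'); M=np.array(w['mount']); Mi=np.linalg.inv(M)
a=np.linspace(0,2*np.pi,40,endpoint=False)
def pr(P): P=np.array(P); return cv2.projectPoints(np.ascontiguousarray((np.c_[P,np.ones(len(P))]@Mi.T)[:,:3]),np.zeros(3),np.zeros(3),w['K'],w['D'])[0][:,0]
def circ(c,r,z): return pr(np.c_[c[0]+r*np.cos(a),c[1]+r*np.sin(a),np.full(40,z)])
crop=lambda p:((p-[270,170])*5).round(0)
for nx,ny in ((0,0),(0,.0015),(.0015,.0015),(.003,.0015)):
    p=crop(circ((nx,ny),.007,.1395)); q=crop(circ((nx,ny),.004,.1495)); print((nx,ny),'shoulder top/left/right',p[:,1].min(),p[:,0].min(),p[:,0].max(),'nose top',q[:,1].min(),q[:,0].min(),q[:,0].max(), 'shaft up 50mm',crop(circ((nx,ny),.007,.0895))[:,0].min(),crop(circ((nx,ny),.007,.0895))[:,0].max())
for bx in (0,.0015,.003):
    p=crop(circ((bx,.0),.0145,.2834-.125)); i=crop(circ((bx,0),.008,.2834-.125)); print(bx,'bush',p.min(0),p.max(0),'bore',i.min(0),i.max(0))
E
```

```text
nose [0.0021 0.0015 0.1495] bush [-0.0002  0.0015  0.1584] diff [-0.0023  0.      0.0089]
(0, 0) shoulder top/left/right 286.0 206.0 304.0 nose top 287.0 228.0 282.0 shaft up 50mm 194.0 313.0
(0, 0.0015) shoulder top/left/right 286.0 216.0 314.0 nose top 287.0 238.0 292.0 shaft up 50mm 207.0 325.0
(0.0015, 0.0015) shoulder top/left/right 276.0 216.0 314.0 nose top 278.0 238.0 292.0 shaft up 50mm 207.0 326.0
(0.003, 0.0015) shoulder top/left/right 266.0 216.0 314.0 nose top 268.0 238.0 292.0 shaft up 50mm 207.0 326.0
0 bush [160. 204.] [350. 387.] bore [203. 246.] [308. 347.]
0.0015 bush [160. 194.] [350. 378.] bore [203. 236.] [308. 337.]
0.003 bush [160. 184.] [351. 368.] bore [203. 227.] [308. 328.]
```

Run:
```python
from h import *
f=np.mean([snap('wrist')['frame'].astype(float) for _ in range(8)],0); np.save('avg.npy',f)
for c in (321,323,325): print(c,[(r,*f[r,c].astype(int)) for r in range(208,229)])
for r in (228,232): print(r,[(c,*f[r,c].astype(int)) for c in list(range(301,318))+list(range(328,346))])
```

```text
321 [(208, np.int64(134), np.int64(133), np.int64(129)), (209, np.int64(136), np.int64(135), np.int64(131)), (210, np.int64(127), np.int64(127), np.int64(124)), (211, np.int64(101), np.int64(100), np.int64(97)), (212, np.int64(98), np.int64(82), np.int64(52)), (213, np.int64(111), np.int64(86), np.int64(31)), (214, np.int64(122), np.int64(94), np.int64(37)), (215, np.int64(151), np.int64(121), np.int64(51)), (216, np.int64(161), np.int64(130), np.int64(53)), (217, np.int64(150), np.int64(120), np.int64(49)), (218, np.int64(142), np.int64(114), np.int64(44)), (219, np.int64(139), np.int64(111), np.int64(46)), (220, np.int64(136), np.int64(109), np.int64(43)), (221, np.int64(131), np.int64(105), np.int64(43)), (222, np.int64(111), np.int64(87), np.int64(34)), (223, np.int64(85), np.int64(66), np.int64(22)), (224, np.int64(76), np.int64(58), np.int64(22)), (225, np.int64(74), np.int64(61), np.int64(31)), (226, np.int64(75), np.int64(69), np.int64(60)), (227, np.int64(78), np.int64(79), np.int64(79)), (228, np.int64(88), np.int64(90), np.int64(88))]
323 [(208, np.int64(135), np.int64(134
[... 4919 characters left out ...]
t64(75), np.int64(58), np.int64(18)), (333, np.int64(87), np.int64(67), np.int64(27)), (334, np.int64(132), np.int64(104), np.int64(41)), (335, np.int64(141), np.int64(112), np.int64(46)), (336, np.int64(140), np.int64(111), np.int64(47)), (337, np.int64(139), np.int64(111), np.int64(44)), (338, np.int64(142), np.int64(113), np.int64(47)), (339, np.int64(140), np.int64(111), np.int64(43)), (340, np.int64(131), np.int64(102), np.int64(40)), (341, np.int64(92), np.int64(78), np.int64(56)), (342, np.int64(105), np.int64(106), np.int64(105)), (343, np.int64(125), np.int64(125), np.int64(122)), (344, np.int64(136), np.int64(136), np.int64(131)), (345, np.int64(136), np.int64(135), np.int64(131))]
```

```bash
python3 -m inch '[[-0.001,0,0,0,0.01],[-0.002,0.0002,0,0,0.01],[-0.003,0.0002,0,0,0.01],[-0.0036,0.0002,0.002,0,0.01],[-0.0036,0.0002,0.004,0,0.01],[-0.0036,0.0002,0.006,0,0.01],[-0.0036,0.0002,0.006,0,0.01],[-0.0036,0.0002,0.006,0,0.01]]'
cat > edge.py <<'E'
from h import *
z=[]; F=[]
for _ in range(8): z.append(arm.get_state()['ee_pos']); d=snap('wrist'); F.append(d['frame'].astype(float))
f=np.mean(F,0); np.save('avg.npy',f); z=np.mean(z,0); print('tcp',z.round(4))
yel=f[...,0]-f[...,2]   # bronze: high
M=np.array(d['mount']); Mi=np.linalg.inv(M); a=np.linspace(0,2*np.pi,180,endpoint=False)
def circ(c,r,zz):
    P=np.c_[c[0]+r*np.cos(a),c[1]+r*np.sin(a),np.full(180,zz),np.ones(180)]
    return cv2.projectPoints(np.ascontiguousarray((P@Mi.T)[:,:3]),np.zeros(3),np.zeros(3),d['K'],d['D'])[0][:,0]
for r in (226,230,234): print(r,'y',[(c,int(yel[r,c]),int(f[r,c,0])) for c in list(range(302,318,1))+list(range(328,345))])
for c in (320,323,326): print(c,'y',[(r,int(yel[r,c]),int(f[r,c,0])) for r in range(204,234)])
for n,(q,rr,zz) in dict(outer=((0,0),.0145,z[2]-.125),bore=((0,0),.008,z[2]-.125),should=((0,0),.007,.1395),nose=((0,0),.004,.1495)).items():
    p=circ(q,rr,zz); print(n,p.min(0).round(1),p.max(0).round(1))
E
python3 edge.py
```

```text
time: 9.75
ee_pos: [0.4706, 0.2375, 0.2769]
tcp_rot: [[0.089, 0.996, -0.0], [0.996, -0.089, -0.0], [-0.0, -0.0, -1.0]]
contact_force: [0.0, -1.0, -2.5]
gripper_width: 0.0205
grasp_force: 58.9
tcp [0.4707 0.2375 0.2771]
226 y [(302, 2, 110), (303, 1, 85), (304, 47, 83), (305, 88, 128), (306, 95, 141), (307, 96, 144), (308, 93, 145), (309, 95, 143), (310, 93, 139), (311, 91, 135), (312, 84, 118), (313, 30, 71), (314, -3, 70), (315, 1, 76), (316, 3, 79), (317, 4, 79), (328, 1, 76), (329, 2, 78), (330, 0, 79), (331, 1, 76), (332, 31, 82), (333, 84, 120), (334, 92, 138), (335, 92, 141), (336, 95, 139), (337, 94, 141), (338, 93, 141), (339, 96, 141), (340, 92, 135), (341, 59, 102), (342, 6, 83), (343, 1, 117), (344, 4, 133)]
230 y [(302, 3, 116), (303, 8, 102), (304, 75, 117), (305, 96, 137), (306, 93, 138), (307, 93, 138), (308, 95, 141), (309, 93, 141), (310, 94, 141), (311, 86, 125), (312, 50, 73), (313, 49, 65), (314, 39, 66), (315, 17, 77), (316, 3, 81), (317, -1, 87), (328, -2, 80), (329, 3, 78), (330, 33, 84), (331, 56, 79), (332, 59, 76), (333, 58, 85), (334, 88, 128), (335, 94, 14
[... 1475 characters left out ...]
 78), (227, 2, 82), (228, 0, 86), (229, -1, 89), (230, 0, 90), (231, -1, 89), (232, -1, 89), (233, -1, 91)]
326 y [(204, 3, 135), (205, 5, 133), (206, 6, 134), (207, 5, 136), (208, 1, 115), (209, 12, 79), (210, 61, 92), (211, 73, 106), (212, 80, 117), (213, 94, 144), (214, 100, 150), (215, 96, 144), (216, 92, 137), (217, 88, 133), (218, 90, 131), (219, 85, 126), (220, 70, 102), (221, 55, 77), (222, 53, 79), (223, 29, 75), (224, 7, 76), (225, 1, 77), (226, 2, 79), (227, 3, 76), (228, 1, 80), (229, 0, 85), (230, 0, 86), (231, 0, 87), (232, 0, 86), (233, 0, 88)]
outer [301.6 212.8] [340.4 250. ]
bore [310.3 221.3] [331.7 241.9]
should [311.2 227.2] [330.7 245.9]
nose [315.6 227.5] [326.4 237.8]
```

I worked the offset out from averaged edge profiles. Bore centre relative to nose is about +0.8 mm in tool x and +0.1 mm in tool y, well inside the 4 mm entry tolerance. Descending gently.

```bash
python3 -m inch '[[0.0004,0.0001,0,0,0.01],[0.0008,0.0001,0,0,0.01],[0.0008,0.0001,0.0015,0,0.01],[0.0008,0.0001,0.003,0,0.01],[0.0008,0.0001,0.0045,0,0.01],[0.0008,0.0001,0.006,0,0.01],[0.0008,0.0001,0.0075,0,0.01],[0.0008,0.0001,0.0075,0,0.01]]'; python3 -c "
from h import *
S=[arm.get_state() for _ in range(3)];print(S[-1]['contact_force'],S[-1]['ft_torque'])"
```

```text
time: 10.95
ee_pos: [0.4706, 0.2382, 0.2692]
tcp_rot: [[0.089, 0.996, -0.001], [0.996, -0.089, -0.0], [-0.0, -0.001, -1.0]]
contact_force: [0.1, -0.3, -2.3]
gripper_width: 0.0209
grasp_force: 58.9
[ 0.11702626 -0.32819219 -2.29454339] [-0.03061756 -0.08099425 -0.05810872]
```

```bash
python3 -m inch '[[0,0,0.001,0,0.01],[0,0,0.002,0,0.01],[0,0,0.003,0,0.01],[0,0,0.004,0,0.01],[0,0,0.005,0,0.01],[0,0,0.006,0,0.01],[0,0,0.007,0,0.01],[0,0,0.007,0,0.01]]'; python3 edge.py | grep -v "^3"
```

```text
time: 11.75
ee_pos: [0.4707, 0.2382, 0.2623]
tcp_rot: [[0.089, 0.996, -0.0], [0.996, -0.089, -0.0], [-0.0, -0.0, -1.0]]
contact_force: [-0.3, 0.0, -3.2]
gripper_width: 0.0207
grasp_force: 58.9
tcp [0.4708 0.2382 0.2626]
226 y [(302, 3, 127), (303, 1, 99), (304, 15, 80), (305, 63, 93), (306, 81, 119), (307, 94, 139), (308, 98, 147), (309, 99, 144), (310, 95, 142), (311, 95, 143), (312, 94, 144), (313, 93, 142), (314, 92, 135), (315, 88, 133), (316, 90, 132), (317, 89, 132), (328, 84, 124), (329, 91, 133), (330, 94, 133), (331, 89, 135), (332, 91, 137), (333, 92, 139), (334, 94, 140), (335, 95, 143), (336, 98, 147), (337, 98, 148), (338, 94, 141), (339, 78, 109), (340, 53, 75), (341, 19, 75), (342, 1, 105), (343, 3, 124), (344, 4, 135)]
230 y [(302, 0, 93), (303, 16, 69), (304, 74, 101), (305, 95, 139), (306, 97, 145), (307, 96, 145), (308, 96, 142), (309, 94, 138), (310, 92, 134), (311, 89, 134), (312, 90, 131), (313, 71, 114), (314, 28, 86), (315, 0, 79), (316, -3, 80), (317, -2, 87), (328, -2, 79), (329, -2, 77), (330, 0, 77), (331, 18, 84), (332, 60, 111), (333, 91, 134), (334, 95, 137), (335, 92, 137), (336, 93, 139), (337, 97, 142), (338, 96, 143), (339, 97, 142), (340, 90, 129), (341, 59, 89), (342, 19, 70), (343, 0, 94), (344, 4, 119)]
234 y [(302, 8, 84), (303, 68, 100), (304, 92, 138), (305, 94, 138), (306, 94, 141), (307, 92, 143), (308, 95, 143), (309, 94, 141), (310, 91, 137), (311, 83, 120), (312, 44, 67), (313, 14, 65), (314, -2, 75), (315, -2, 80), (316, 0, 84), (317, -1, 85), (328, -1, 80), (329, -1, 75), (330, -1, 71), (331, 0, 65), (332, 22, 63), (333, 51, 70), (334, 77, 111), (335, 93, 139), (336, 93, 138), (337, 92, 140), (338, 94, 141), (339, 95, 140), (340, 94, 140), (341, 93, 133), (342, 64, 110), (343, 3, 89), (344, 1, 117)]
outer [300.6 217.7] [341.4 256.6]
bore [309.7 226.6] [332.2 248.1]
should [311.2 227.2] [330.7 245.9]
nose [315.6 227.5] [326.4 237.8]
```

```bash
python3 -m inch '[[0,0.0002,0.001,0,0.01],[0,0.0002,0.002,0,0.01],[0,0.0002,0.003,0,0.01],[0,0.0002,0.0045,0,0.01],[0,0.0002,0.006,0,0.01],[0,0.0002,0.0075,0,0.01],[0,0.0002,0.009,0,0.01],[0,0.0002,0.009,0,0.01]]'; python3 -c "
from h import *
f=[];
for _ in range(8):
  f.append(arm.get_state()); d=snap('wrist'); 
  F=d['frame'].astype(float) if _==0 else F+d['frame']
F/=8
print(np.mean([np.r_[s['ee_pos'],s['contact_force'],s['ft_torque']] for s in f],0).round(3))
print([(r,int(F[r,323,0]-F[r,323,2]),int(F[r,323,0])) for r in range(214,240)])
for r in (236,240): print(r,[(c,int(F[r,c,0]-F[r,c,2])) for c in list(range(306,318))+list(range(326,340))])
"
```

```text
time: 12.95
ee_pos: [0.4708, 0.2381, 0.2532]
tcp_rot: [[0.089, 0.996, -0.001], [0.996, -0.089, -0.0], [-0.0, -0.001, -1.0]]
contact_force: [-0.2, 0.5, -2.3]
gripper_width: 0.0208
grasp_force: 58.9
[ 0.471  0.238  0.254  0.037  0.122 -2.157  0.008 -0.019  0.006]
[(214, 3, 133), (215, 5, 134), (216, 2, 120), (217, 7, 89), (218, 52, 95), (219, 77, 110), (220, 77, 108), (221, 84, 128), (222, 100, 149), (223, 101, 151), (224, 97, 144), (225, 92, 141), (226, 92, 137), (227, 92, 136), (228, 89, 131), (229, 63, 106), (230, 10, 73), (231, -4, 82), (232, -1, 89), (233, -1, 91), (234, -2, 88), (235, 0, 89), (236, -2, 90), (237, -2, 88), (238, 0, 89), (239, -2, 90)]
236 [(306, 95), (307, 95), (308, 93), (309, 89), (310, 90), (311, 74), (312, 30), (313, -3), (314, -3), (315, -2), (316, -1), (317, 0), (326, 0), (327, -1), (328, -1), (329, -1), (330, -3), (331, -4), (332, 10), (333, 66), (334, 92), (335, 92), (336, 93), (337, 95), (338, 92), (339, 95)]
240 [(306, 93), (307, 93), (308, 93), (309, 92), (310, 80), (311, 45), (312, 23), (313, -4), (314, -2), (315, 0), (316, -1), (317, 0), (326, 0), (327, -1), (328, 0), (329, -1), (330, -2), (331, -2), (332, 4), (333, 55), (334, 69), (335, 92), (336, 92), (337, 93), (338, 95), (339, 94)]
```

```bash
python3 -m inch '[[0,0,0.002,0,0.01],[0,0,0.005,0,0.01],[0,0,0.009,0,0.01],[0,0,0.013,0,0.01],[0,0,0.017,0,0.01],[0,0,0.021,0,0.01],[0,0,0.025,0,0.01],[0,0,0.027,0,0.01]]'; python3 -c "
from h import *
f=[]
for _ in range(6):
  f.append(arm.get_state()); snap('side')
print(np.mean([np.r_[s['ee_pos'],s['contact_force'],s['ft_torque']] for s in f],0).round(3))
"
```

```text
time: 14.15
ee_pos: [0.4707, 0.2381, 0.2259]
tcp_rot: [[0.089, 0.996, -0.001], [0.996, -0.089, -0.0], [-0.0, -0.001, -1.0]]
contact_force: [0.5, 1.2, -1.4]
gripper_width: 0.0207
grasp_force: 58.9
[ 0.471  0.238  0.226  0.515 -0.061 -2.274 -0.003  0.007  0.007]
```

```bash
python3 -m inch '[[0,0,0.003,0,0.01],[0,0,0.006,0,0.01],[0,0,0.009,0,0.01],[0,0,0.012,0,0.01],[0,0,0.015,0,0.01],[0,0,0.018,0,0.01],[0,0,0.02,0,0.01],[0,0,0.02,0,0.01]]'>/dev/null;  python3 -m inch '[[0,0,0.001,0,0.01],[0,0,0.002,0,0.01],[0,0,0.003,0,0.01],[0,0,0.004,0,0.01],[0,0,0.005,0,0.01],[0,0,0.006,0,0.01],[0,0,0.007,0,0.01],[0,0,0.007,0,0.01]]'; python3 -c "
from h import *
f=[]
for _ in range(6):
  f.append(arm.get_state()); snap('side')
print(np.mean([np.r_[s['ee_pos'],s['contact_force'],s['ft_torque']] for s in f],0).round(3))
"
```

```text
time: 16.05
ee_pos: [0.4708, 0.2382, 0.1993]
tcp_rot: [[0.089, 0.996, -0.0], [0.996, -0.089, -0.0], [-0.0, -0.0, -1.0]]
contact_force: [0.2, -0.7, -2.6]
gripper_width: 0.0205
grasp_force: 58.9
[ 0.471  0.238  0.2    0.369  0.109 -2.079 -0.007 -0.025  0.005]
```

```bash
python3 -m inch '[[0,0,0.0015,0,0.01],[0,0,0.003,0,0.01],[0,0,0.0045,0,0.01],[0,0,0.006,0,0.01],[0,0,0.0075,0,0.01],[0,0,0.009,0,0.01],[0,0,0.01,0,0.01],[0,0,0.01,0,0.01]]'; python3 -m inch '[[0,0,0.0005,0,0.01],[0,0,0.001,0,0.01],[0,0,0.0015,0,0.01],[0,0,0.002,0,0.01],[0,0,0.0025,0,0.01],[0,0,0.003,0,0.01],[0,0,0.003,0,0.01],[0,0,0.003,0,0.01]]'; python3 -c "
from h import *
f=[]
for _ in range(6):
  f.append(arm.get_state()); snap('side')
print(np.mean([np.r_[s['ee_pos'],s['contact_force'],s['ft_torque']] for s in f],0).round(3))
"
```

```text
time: 17.15
ee_pos: [0.4709, 0.2382, 0.1893]
tcp_rot: [[0.089, 0.996, -0.0], [0.996, -0.089, -0.0], [-0.0, -0.0, -1.0]]
contact_force: [-0.1, -0.2, -2.4]
gripper_width: 0.0208
grasp_force: 58.9
time: 17.95
ee_pos: [0.471, 0.2382, 0.1865]
tcp_rot: [[0.089, 0.996, -0.0], [0.996, -0.089, -0.0], [-0.0, -0.0, -1.0]]
contact_force: [0.6, -0.4, -2.0]
gripper_width: 0.0208
grasp_force: 58.9
[ 4.71e-01  2.38e-01  1.87e-01 -1.23e-01 -2.69e-01 -2.25e+00 -2.50e-02
 -2.00e-03 -2.00e-03]
```

Still free. I'll go down the last 17 mm to TCP 0.170, checking forces, then look at the gap.

```bash
python3 -m inch '[[0,0,0.001,0,0.01],[0,0,0.002,0,0.01],[0,0,0.003,0,0.01],[0,0,0.0045,0,0.01],[0,0,0.006,0,0.01],[0,0,0.0075,0,0.01],[0,0,0.009,0,0.01],[0,0,0.009,0,0.01]]' | grep -E "force|ee"; python3 -m inch '[[0,0,0.001,0,0.01],[0,0,0.002,0,0.01],[0,0,0.003,0,0.01],[0,0,0.004,0,0.01],[0,0,0.005,0,0.01],[0,0,0.006,0,0.01],[0,0,0.007,0,0.01],[0,0,0.007,0,0.01]]'
python3 - <<'E'
from h import *
f=[]
for _ in range(4): f.append(arm.get_state()); s=snap('side')
print(np.mean([np.r_[s_['ee_pos'],s_['contact_force'],s_['ft_torque']] for s_ in f],0).round(3))
w=snap('wrist')
im=np.zeros((600,800,3),np.uint8)
im[:600,:400]=cv2.resize(s['frame'][110:230,240:320],(400,600),interpolation=2)
im[:600,400:800]=cv2.resize(w['frame'][190:370,260:380],(400,600),interpolation=2)
cv2.imwrite('pics/w5.png',im[...,::-1])
b=np.array([.471,.238])
print('side px bush/collar/grip top',[ (np.array(proj(s,[[*b,z]])[0])-[240,110])*5 for z in (.125,.135,.141,.186)])
E
```

```text
ee_pos: [0.4708, 0.2382, 0.1773]
contact_force: [-0.1, -0.1, -3.1]
grasp_force: 58.9
time: 19.85
ee_pos: [0.4709, 0.2382, 0.1704]
tcp_rot: [[0.089, 0.996, -0.0], [0.996, -0.089, -0.0], [-0.0, -0.0, -1.0]]
contact_force: [0.0, -0.2, -3.0]
gripper_width: 0.0207
grasp_force: 58.9
[ 0.471  0.238  0.17  -0.318  0.019 -2.308  0.     0.025 -0.011]
side px bush/collar/grip top [array([198.56172923, 348.00102005]), array([197.66616395, 332.06709444]), array([197.12447703, 322.42393181]), array([192.95500042, 248.0599462 ])]
```

View pics/w5.png

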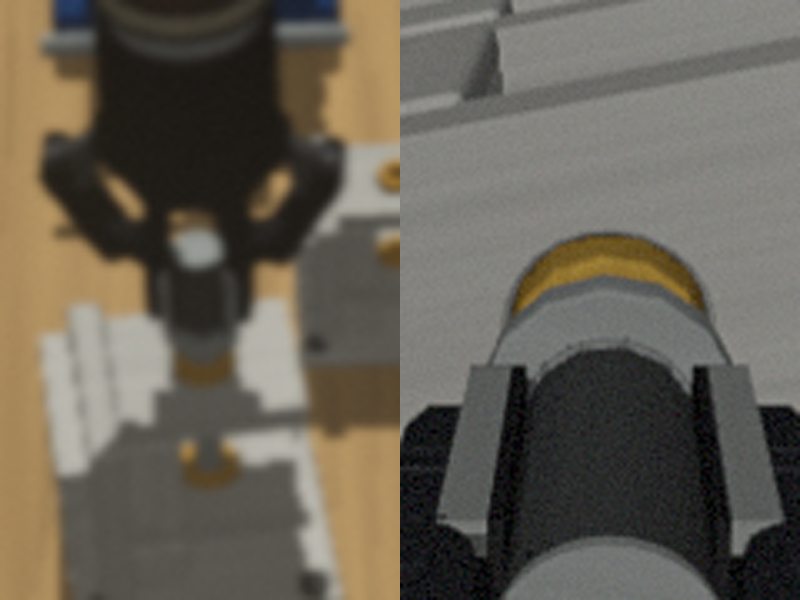

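The side view shows the shaft inside the lower ring at about (210,455). The wrist view shows the collar just above the bronze ring. I'll measure the gap from depth before handing in.

Run:
```python
from h import *
D=[]
for _ in range(4): d=snap('wrist'); D.append(cloud(d))
C=np.nanmedian(D,0)
print('collar',np.nanmedian(C[282:291,315:331,2]),'bush',np.nanmedian(C[265:271,318:328,2]),'lug',np.nanmedian(C[230:250,300:340,2]),'rows',C[258:300:3,323,2].round(4))
print('griptop',np.nanmedian(C[358:368,310:335,2]))
s=arm.get_state(); print(s['time'],s['contact_force'],s['joint_vel'].round(4))
```

```text
collar 0.1432478196672518 bush 0.125657723355623 lug 0.12013994323687034 rows [0.12   0.1188 0.1228 0.1254 0.1264 0.1393 0.1425 0.1427 0.1435 0.1438
 0.1436 0.1457 0.1476 0.1505]
griptop 0.18978010465344375
20.3 [-0.62888406  0.97389701 -2.57639666] [ 0.0002  0.0012  0.0007  0.0022 -0.0008 -0.0002]
```

Depth puts the gap at about 11.5–13 mm. I'll lower it 1.5 mm, let it settle and hand in.

```bash
python3 -m inch '[[0,0,0.0005,0,0.01],[0,0,0.001,0,0.01],[0,0,0.0015,0,0.01],[0,0,0.0015,0,0.01],[0,0,0.0015,0,0.01],[0,0,0.0015,0,0.01],[0,0,0.0015,0,0.01],[0,0,0.0015,0,0.01]]' && python3 -c "
from plant import job; print(job.close_job())"
```

```text
time: 21.1
ee_pos: [0.471, 0.2382, 0.1691]
tcp_rot: [[0.089, 0.996, -0.0], [0.996, -0.089, -0.0], [-0.0, -0.0, -1.0]]
contact_force: [-0.1, -1.1, -1.5]
gripper_width: 0.0207
grasp_force: 58.9
the job is handed in; nothing more can be done
None
```

The job is handed in (no verdict came back): the long slim mandrel is still gripped upright through both bushings, its collar about 10–11 mm above the upper one by wrist-camera depth, and the wrist readings showed no contact with the crankcase.

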